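Set a slope on the uneven rack rest with a pendulum gauge

ROBOT

A 6-joint arm with a two-finger parallel gripper is mounted at the origin on the work surface. World frame = base frame: x ahead of the robot, y to its left, z up, the work surface at z = 0. Lengths are in mm, angles in rad, forces in N, time in s.
With the tool pointing down it reaches from about 325 to 875 mm from the base axis. Payload 4.4 kg.
Tool frame: the origin (TCP) lies at the centre of the arm's flange, where the gripper is bolted on; the fingertips stand 173 mm ahead of it and the grasp point (between the pads) lies 155 mm ahead of it; z points along the fingers, y is the line along which they close (so a half turn about z gives the same grasp; the last joint's range is limited). The gripper opens to 85 mm and grips with 20 to 120 N. Pads are 22 mm wide; open, the fingers measure 114 mm over their backs; the gripper's body (76 mm by 85 mm) begins 54 mm behind the grasp point. The pads swing forward as they close: fully open they stand 13 mm farther back than shut.
Start: joints at [1.109, 0.207, 1.542, -0, 1.393, -0.15], TCP at [176.404, 547.275, 404.682] pointing down, gripper open.
Joint ranges: [-2.73, 2.73], [-0.86, 2.22], [0.23, 2.46], [-1.11, 4.25], [0.08, 2.63], [-2.82, 2.82]. Speed limits (rad/s): [2.79, 2.79, 3.14, 3.14, 3.14, 3.14].

INTERFACE

Orientations are given as a rotation vector (axis times angle).
In Python, from cell import ctrl gives the robot as it stands.
- The arm moves only by the shell command python3 -m handwheel 'ROWS'. ROWS is JSON, a list of rows, each an object of numbers: "tx", "ty", "tz": the shift along the tool's x, y, z in mm; "ax", "ay", "az": the turn, a rotation vector about the tool's x, y, z in degrees; "hand": the opening, from -1 (shut) to 1 (fully open). In form: [{"tx": .., "ty": .., "tz": .., "ax": .., "ay": .., "az": .., "hand": ..}, ...]. A call has 1 to 5 rows; each row shifts and turns the commanded pose from where the row before left it, along the tool's axes as they then stand; what a row does not reach is not made up. A row lasts 1/8 s, in which the tool goes at most 62.5 mm and 10.7 degrees, less where a joint would pass 70% of its speed; a pose out of reach is approached as far as the arm can. A call is refused whole if a number of a shift passes 62.5 or a number of a turn 10.7, either way. A call with a gripper value outside its range is refused whole. The fingers move at their own pace and stop on an object; the grip force is fixed at half the most. Time passes only in rows, so rows that do not move let the fingers close. It gives the time, the measured TCP pose, the force, the opening and the grip force at its end, in the units of the state.
- ctrl.get_state(): the state, without advancing time (a new reading comes with each control period).
- ctrl.read_camera(name): name is "scene" or "top"; returns a dict with "img" (420x560x3 uint8, red, green, blue), "vfov" (degrees; the focal length in pixels is half the picture's height over the tangent of half this angle, whatever the lens; pixels are square), "cx", "cy" (the principal point, pixels), "D" ([k1, k2, p1, p2, k3] as OpenCV has them; the pictures are not rectified), "pose" (4x4, takes a point from camera to world coordinates). Camera axes: x right, y down, z forward; pixel columns grow to the right and rows downward; lengths in mm; the calibration is good to about 2 mm. A picture is of the moment at which its call begins. There is no depth.
- ctrl.sign_off(): hands the job in; it is judged then, once.
The state is a dict: "clock": time; "qpos": joint angles; "dq": joint speeds; "joint_efforts": joint torques, N m; "position": TCP position; "ee_rot": TCP orientation; "wrist_force": force on the tool from outside, world axes, zero at the start; "ft_torque": the same for the moment, N m; "grip_width": finger opening in mm; "gripper_force": force on a finger pad.
Only numpy, scipy, OpenCV 4.12 (cv2) and the standard library are available. Lean on these libraries where they do the work, as an engineer would, in place of code of your own. Each camera call takes 0.05 s, during which the arm holds its last target. There are 200 camera calls.

TASK

Pick up the pendulum angle gauge by its wooden handle and stand the middle of its foot level and squarely across the rounded ridge of the beech rest for a moment, bearing on it only lightly so that the rest's soft feet are never squashed flat. Then, keeping the foot on the ridge, rock the gauge until its swinging black pointer settles on the red tab, and finish holding it there, still touching the ridge lightly, while I pencil the slope for the cooling rack; do not let go, and leave everything else on the counter where it is.

Things in the scene. Friction and masses are not known exactly. Their poses are not given: they have to be found in the camera images.
- gauge: Pendulum angle gauge, loose, about 0.37 kg, standing on the counter. Origin: centre of its foot's underside; z up, y along the foot, x out of the white dial. Foot 44 (x) x 160 (y) x 10 mm. Plate 8 mm thick (x), 150 mm wide, z = 10 to 135 mm; pointer and tab lie in front of it at x = 4 to 13 mm, z below 125 mm, pivot at z = 115 mm.
- pointer (a joint): Angle (rad) of the black pointer on the dial, a damped pendulum that swings for about 1.5 s after a movement. 0 = towards the foot's middle (gauge level), positive = tip towards the gauge's +y; stops at +-0.62. Leaning the gauge's top towards its +y (turning it by -a about its +x) makes the settled pointer read +a.
- tab (a joint): Angle (rad) of the red tab on the same dial, same zero and sign as the pointer. Clamped fast, somewhere between 0.15 and 0.36. The pointer is on the tab when both joints agree to about 0.065 rad.
- pointer_tip (a point): The lower tip of the pointer, 75 mm from the pivot.
- tab_mark (a point): Middle of the upper (inner) edge of the red tab, 10 mm wide and 14 mm long, 75 mm from the pivot.
- rest_base: The base plate of the beech rest, fixed to the counter, 100 x 100 x 3 mm. Origin: on the counter under the ridge; x along the ridge. The plate and the block are 100 mm long in x (+-50 mm) and reach from y = -40 to +60 mm.
- ridge_top (a point): Top of the rest's half-round ridge at the middle of its length, 75 mm above the counter; moves with the block. x along the ridge (100 mm long), z up. Ridge radius 30 mm, its axis 30 mm below this point. On the +y side lies an uneven shoulder, at most 49 mm above the counter, clear of the gauge up to 0.4 rad of tilt.
- rest (a joint): How far (m) the block has sunk on its soft feet: 0 unloaded, 0.010 squashed flat. It yields 1 mm for each 1.2 N, after the first 0.4 N.
- jar: Green glass jar, 72 mm wide, 110 mm tall, on the wooden turntable (280 mm wide, 30 mm high); origin under its centre. Leave alone.
- whisk: Flat stainless whisk, 220 mm long, lying on the turntable. Leave alone.
- brush: Grey silicone brush, 190 mm long, lying on the turntable. Leave alone.
- spatula: Short beech spatula, 190 mm long, lying on the turntable. Leave alone.
- sugar_tin: Yellow sugar tin, 68 mm wide, 120 mm tall, standing on the counter; origin under its centre. Leave alone.
- gauge_handle (a point): Middle of the gauge's wooden handle, 160 mm above the foot's underside, straight over the foot's centre. The handle is 16 mm thick (gauge x), 56 mm long (y), z = 135 to 181 mm: pinch it across its thickness from above. Axes as the gauge.
Mind the look-alikes: they are no part of the job. There is more than one size of the gauge; the one meant has the size given above.

How it is judged (in metres and radians):
On the way:
1. the gauge, held, stands level (within 5 degrees) and squarely across the ridge, touching it (contact force between gauge and rest_base above 0.3 N and contact force between the fingers and gauge above 1 N and angle between gauge's own z axis and vertical below 0.087 rad and angle between the x axis of gauge and the x axis of ridge_top, either way round below 0.21 rad and height (world z) of gauge above 0.06 m), for 0.2 s.
At the end, for the whole second after the job is handed in: The gripper still holds the gauge; its foot touches the ridge with 0.3 to 12 N, its middle within about 40 mm of the ridge's middle and squarely across it (12 degrees); the pointer hangs freely, has settled (under 0.15 rad/s) and its tip lies within 5 mm of the red tab's mark; the gauge is still (distance between pointer_tip and tab_mark below 0.005 m and velocity of joint pointer between -0.15 and 0.15 rad/s and angle between pointer_tip's own z axis and vertical below 0.1 rad and contact force between gauge and rest_base between 0.3 and 12 N and contact force between the fingers and gauge above 1 N and angle between the x axis of gauge and the x axis of ridge_top, either way round below 0.21 rad and x of gauge in the frame of ridge_top between -0.04 and 0.04 m and y of gauge in the frame of ridge_top between -0.045 and 0.045 m and height (world z) of gauge above 0.045 m and linear speed of gauge below 0.02 m/s); the arm keeps its last pose, push and grip.
It fails at once if the gauge is pressed on the rest so that its soft feet are squashed flat (over 15 N) (contact force between gauge and rest_base above 15 N or value of joint rest above 0.0099 m).
It fails at once if a bystander is disturbed (moved over 20 mm) (distance of any of jar, whisk, brush, spatula, sugar_tin from where it was at the start of the episode above 0.02 m).
It also fails if it takes over 51 s, if anything falls off the work surface, if the arm or the gripper's body presses on something with over 40 N, if the wrist force passes 120 N, or if a joint passes its speed limit or range.

## Working session

There is one attempt and no reset: what is moved stays moved. The work goes in short steps, Python scripts to look and compute and a shell command to move; the robot and the scene stay as the last step left them, time stands still between calls to the robot, and variables do not carry over. Pictures are saved under pics/ and viewed, at most 10 in all, crops included, and the job is handed in when it is done.

```bash
mkdir -p pics; cat > h.py <<'E'
import numpy as np, cv2
from cell import ctrl
def cam(n):
    c=ctrl.read_camera(n); h=c["img"].shape[0]
    f=h/2/np.tan(np.radians(c["vfov"])/2)
    c["K"]=np.array([[f,0,c["cx"]],[0,f,c["cy"]],[0,0,1.]]); c["D"]=np.array(c["D"],float); c["pose"]=np.array(c["pose"]); return c
def save(c,fn): cv2.imwrite("pics/"+fn,c["img"][:,:,::-1])
def ray(c,uv):
    p=cv2.undistortPoints(np.array([[uv]],float),c["K"],c["D"])[0,0]
    return c["pose"][:3,3], c["pose"][:3,:3]@np.array([p[0],p[1],1.])
def atz(c,uv,z):
    o,d=ray(c,uv); return o+d*(z-o[2])/d[2]
def proj(c,P):
    T=np.linalg.inv(c["pose"]); return cv2.projectPoints(np.atleast_2d(np.array(P,float)),cv2.Rodrigues(T[:3,:3])[0],T[:3,3],c["K"],c["D"])[0][:,0]
E
python3 - <<'E'
from h import *
for n in("scene","top"):
    c=cam(n); save(c,n+"0.png"); print(n,c["K"][0,0],c["pose"].round(2).tolist(),c["D"])
print(ctrl.get_state())
E
```

```text
scene 448.2850531013273 [[0.54, 0.55, -0.64, 1508.68], [0.84, -0.35, 0.41, -522.74], [-0.0, -0.76, -0.65, 1069.91], [0.0, 0.0, 0.0, 1.0]] [-0.08040918  0.          0.          0.          0.        ]
top 480.0341587608657 [[-0.02, -1.0, 0.09, 444.96], [-1.0, 0.02, -0.02, 89.77], [0.02, -0.09, -1.0, 1468.43], [0.0, 0.0, 0.0, 1.0]] [-0.1517871  0.         0.         0.         0.       ]
{'clock': 0.1, 'qpos': array([ 1.10849968e+00,  2.07354834e-01,  1.54282637e+00, -5.13662304e-06,
        1.39350044e+00, -1.50526845e-01]), 'dq': array([ 0.00018778, -0.00258623, -0.00246114, -0.00040518,  0.00014191,
       -0.000623  ]), 'joint_efforts': array([-1.75972076e-03, -3.84092510e+01, -2.92548287e+01, -3.15888801e-04,
        4.77367721e-03, -4.36785353e-05]), 'position': array([176.25444028, 546.9724964 , 403.62286642]), 'ee_rot': array([-0.48764713, -3.10288033,  0.00313032]), 'wrist_force': array([ 0.13249876, -0.15132117,  0.03456737]), 'ft_torque': array([0.0005446 , 0.01346132, 0.0067177 ]), 'gripper_force': 0.0, 'grip_width': 85.15967022536344}
```

View pics/scene0.png

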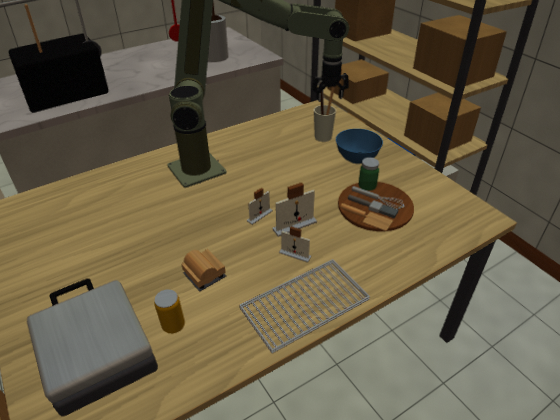

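View pics/top0.png

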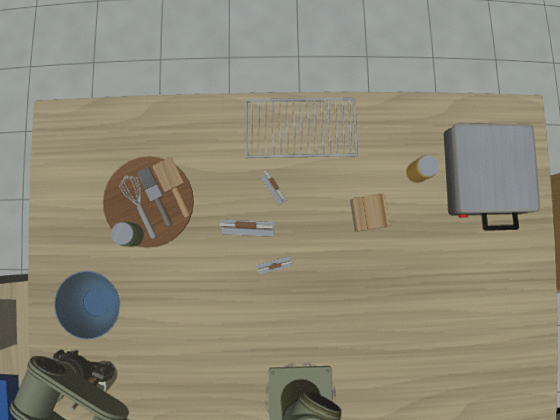

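The scene shows three gauges: the largest is at about (295,212) in scene and (247,228) in top. The rest is at about (204,267) in scene and (370,212) in top. I'll zoom in.

```bash
python3 - <<'E'
from h import *
a=cv2.imread("pics/top0.png");b=cv2.imread("pics/scene0.png")
def cr(i,u,v,w=80,h=60): return cv2.resize(i[v-h//2:v+h//2,u-w//2:u+w//2],(400,300),interpolation=cv2.INTER_CUBIC)
cv2.imwrite("pics/crop.png",np.vstack([np.hstack([cr(a,247,228),cr(a,370,212)]),np.hstack([cr(b,295,212),cr(b,204,267)])]))
E
```

```text
(no output)
```

View pics/crop.png

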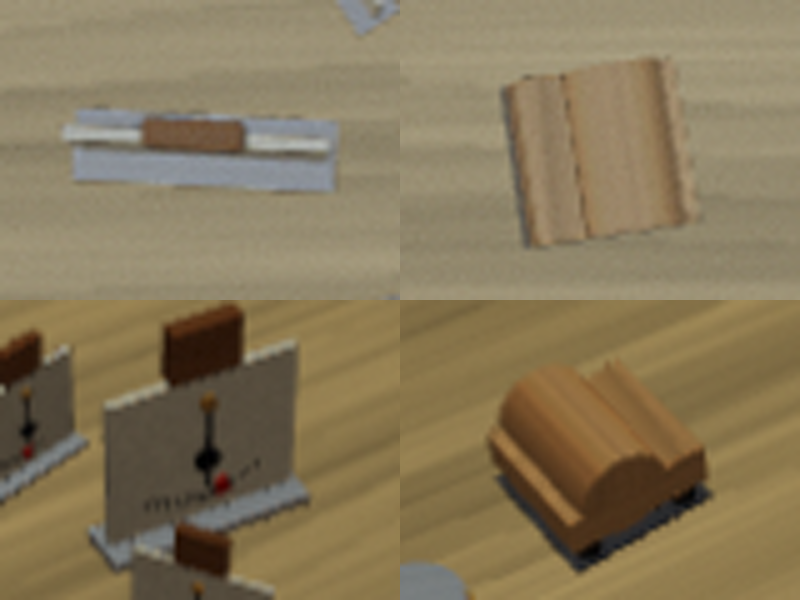

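Crop: the large gauge's dial faces the scene camera (world +x) and its tab is right of the pointer (+y). The ridge runs roughly along world x and the shoulder is on its +y side. Next I'll compute poses.

```bash
python3 - <<'E'
from h import *
from scipy.optimize import least_squares
from scipy.spatial.transform import Rotation as R
t=cam("top");s=cam("scene")
def W(p,x,y,z):
    c,k=np.cos(p[2]),np.sin(p[2]); return [p[0]+c*x-k*y,p[1]+k*x+c*y,z]
def fit(obs,p0):
    f=lambda p: np.concatenate([proj(C,W(p,*P))[0]-np.array(uv) for C,uv,P in obs])
    r=least_squares(f,p0,loss='soft_l1'); print(r.x.round(3),np.degrees(r.x[2]).round(2)); print(f(r.x).reshape(-1,2).round(1).tolist()); return r.x
T=lambda u,v:(207+u/5,198+v/5)
S=lambda u,v:(255+u/5,182+(v-300)/5)
g=fit([(t,T(76,109),(-0,0,0)) ][:0]+[
 (t,T(73,182),(-22,80,10)),(t,T(334,190),(-22,-80,10)),(t,T(338,122),(22,-80,10)),(t,T(76,109),(22,80,10)),
 (t,T(194,120),(8,0,181)),(t,T(194,152),(-8,0,181)),(t,T(145,136),(0,28,181)),(t,T(244,136),(0,-28,181)),
 (s,S(105,405),(4,-75,135)),(s,S(297,345),(4,75,135)),(s,S(116,568),(22,-80,0)),(s,S(310,500),(22,80,0))],[400,180,0])
T=lambda u,v:(330+(u-400)/5,182+v/5)
S=lambda u,v:(164+(u-400)/5,237+(v-300)/5)
r=fit([(s,S(497,478),(-50,-40,3)),(s,S(583,570),(50,-40,3)),(s,S(712,493),(50,60,3)),
 (t,T(565,77),(50,30,45)),(t,T(583,238),(-50,30,45)),
 ],[450,-180,0])
print(proj(t,[W(r,x,0,75) for x in(-50,50)])*5-np.array([330,182])*5+[400,0])
st=ctrl.get_state();M=R.from_rotvec(st["ee_rot"]);print(M.as_matrix().round(3))
for a in(g[2],g[2]+np.pi):
  # desired tool: z down, tool y along gauge x
  y=np.array([np.cos(a),np.sin(a),0]);z=np.array([0,0,-1.]);D=np.stack([np.cross(y,z),y,z],1)
  print("turn",np.degrees((M.inv()*R.from_matrix(D)).as_rotvec()).round(1), "shift tool", M.inv().apply(np.array([g[0],g[1],300])-st["position"]).round(1), st["qpos"][5])
E
```

```text
[518.748 147.36   -6.345] -363.56
[[-0.3, -0.2], [0.1, 0.4], [-0.1, -0.5], [-0.2, -0.1], [-0.4, -0.1], [-0.6, -0.5], [-1.1, -0.7], [-0.1, 0.1], [-1.3, 0.2], [-1.3, -1.2], [-1.8, 1.1], [-1.6, -0.1]]
[ 5.60953e+02 -2.30394e+02  1.55000e-01] 8.86
[[-0.9, -0.2], [-0.9, -0.4], [-0.3, -1.0], [-2.7, -1.2], [-0.1, -0.7]]
[[642.43501353 222.86485902]
 [610.16798019  56.3842495 ]]
[[-0.952  0.307 -0.001]
 [ 0.307  0.952 -0.001]
 [ 0.    -0.001 -1.   ]]
turn [-0.1  0.  75.7] shift tool [-448.6 -275.2  104.2] -0.15049485792225145
turn [-0.000e+00 -1.000e-01 -1.043e+02] shift tool [-448.6 -275.2  104.2] -0.15049485792225145
```

```bash
python3 -m handwheel '[{"az":10.5},{"az":10.5},{"az":10.5},{"az":10.5},{"az":10.5}]'
python3 -m handwheel '[{"az":10.5},{"az":10.5},{"az":2.2},{"tx":-42,"ty":40.7},{"tx":-42,"ty":40.7}]'
python3 -m handwheel '[{"tx":-42,"ty":40.7},{"tx":-42,"ty":40.7},{"tx":-42,"ty":40.7},{"tx":-42,"ty":40.7},{"tx":-42,"ty":40.7}]'
python3 -m handwheel '[{"tx":-42,"ty":40.7},{"tx":-42,"ty":40.7},{},{}]'
cat > look.py <<'E'
import sys
from h import *
from scipy.spatial.transform import Rotation as R
st=ctrl.get_state();M=R.from_rotvec(st["ee_rot"]);print(M.as_matrix().round(3).tolist(),st["position"].round(1),st["wrist_force"].round(2),st["ft_torque"].round(3),st["grip_width"],st["clock"])
g=M.apply([0,0,155])+st["position"]; print("grasp",g.round(1))
if len(sys.argv)>1:
    out=[]
    for n,z in(("top",100),("scene",100)):
        c=cam(n);P=proj(c,[[g[0],g[1],g[2]-60]])[0].astype(int);P=np.clip(P,[50,75],[509,344]);save(c,sys.argv[1]+n+".png");print(n,P-[50,75])
        out.append(cv2.resize(c["img"][P[1]-75:P[1]+75,P[0]-50:P[0]+50,::-1],(400,600),interpolation=cv2.INTER_CUBIC))
    cv2.imwrite("pics/"+sys.argv[1]+".png",np.hstack(out))
E
python3 look.py a
```

```text
[[-0.952, 0.307, -0.001], [0.307, 0.952, -0.001], [0.0, -0.001, -1.0]] [176.3 547.1 403.9] [-0.85  0.41  1.18] [-0.002 -0.019 -0.031] 85.2175135451616 0.2
grasp [176.2 546.9 248.9]
top [ 49 269]
scene [278  36]validation failed for argument at $[0]...
validation failed for argument at $[0]...
validation failed for argument at $[0]...
validation failed for argument at $[0]...
```

View pics/a.png

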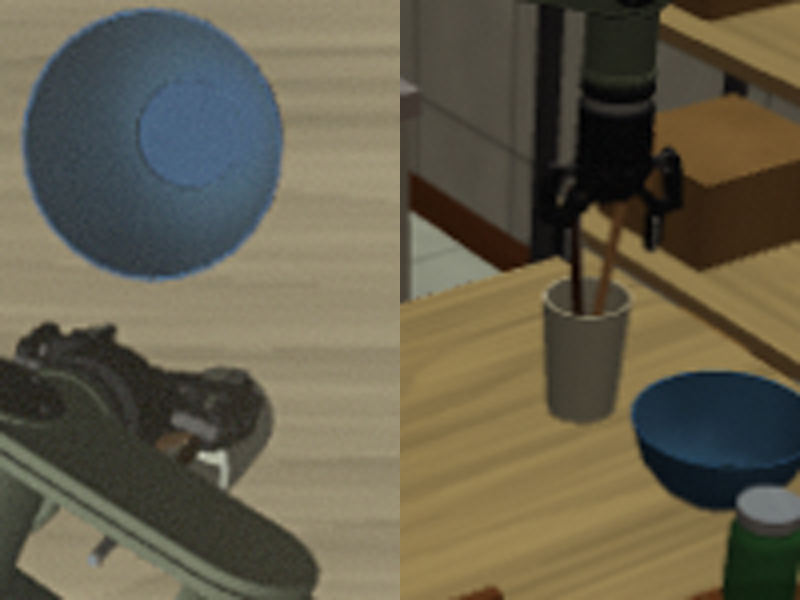

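The calls were refused because every row needs all its keys. The pictures show a utensil cup right under the open gripper, with its handles between the fingers, so I'll lift clear of it before turning.

```bash
python3 -m handwheel '[{"tx":0,"ty":0,"tz":-50,"ax":0,"ay":0,"az":0,"hand":1},{"tx":0,"ty":0,"tz":-50,"ax":0,"ay":0,"az":0,"hand":1},{"tx":0,"ty":0,"tz":0,"ax":0,"ay":0,"az":10.5,"hand":1},{"tx":0,"ty":0,"tz":0,"ax":0,"ay":0,"az":10.5,"hand":1},{"tx":0,"ty":0,"tz":0,"ax":0,"ay":0,"az":10.5,"hand":1}]'
python3 -m handwheel '[{"tx":0,"ty":0,"tz":0,"ax":0,"ay":0,"az":10.5,"hand":1},{"tx":0,"ty":0,"tz":0,"ax":0,"ay":0,"az":10.5,"hand":1},{"tx":0,"ty":0,"tz":0,"ax":0,"ay":0,"az":10.5,"hand":1},{"tx":0,"ty":0,"tz":0,"ax":0,"ay":0,"az":10.5,"hand":1},{"tx":0,"ty":0,"tz":0,"ax":0,"ay":0,"az":2.2,"hand":1}]'
python3 look.py
```

```text
clock: 0.92
position: [176.4, 547.2, 504.8]
ee_rot: [1.32, 2.851, 0.0]
wrist_force: [0.0, 0.9, 0.1]
grip_width: 85.6
gripper_force: 0.0
clock: 1.55
position: [176.4, 547.2, 504.5]
ee_rot: [2.292, 2.149, -0.0]
wrist_force: [-0.7, -0.5, -0.5]
grip_width: 85.4
gripper_force: 0.0
[[0.064, 0.998, -0.0], [0.998, -0.064, -0.0], [-0.0, -0.0, -1.0]] [176.4 547.2 504.5] [-0.67 -0.52 -0.52] [ 0.02  -0.039  0.022] 85.44773894744228 1.55
grasp [176.3 547.2 349.5]
```

```bash
python3 -m handwheel '[{"tx":-42,"ty":40.7,"tz":0,"ax":0,"ay":0,"az":0,"hand":1},{"tx":-42,"ty":40.7,"tz":0,"ax":0,"ay":0,"az":0,"hand":1},{"tx":-42,"ty":40.7,"tz":0,"ax":0,"ay":0,"az":0,"hand":1},{"tx":-42,"ty":40.7,"tz":0,"ax":0,"ay":0,"az":0,"hand":1},{"tx":-42,"ty":40.7,"tz":0,"ax":0,"ay":0,"az":0,"hand":1}]'
python3 -m handwheel '[{"tx":-42,"ty":40.7,"tz":20,"ax":0,"ay":0,"az":0,"hand":1},{"tx":-42,"ty":40.7,"tz":20,"ax":0,"ay":0,"az":0,"hand":1},{"tx":-42,"ty":40.7,"tz":20,"ax":0,"ay":0,"az":0,"hand":1},{"tx":-42,"ty":40.7,"tz":20,"ax":0,"ay":0,"az":0,"hand":1},{"tx":0,"ty":0,"tz":45,"ax":0,"ay":0,"az":0,"hand":1}]'
python3 -m handwheel '[{"tx":0,"ty":0,"tz":0,"ax":0,"ay":0,"az":0,"hand":1},{"tx":0,"ty":0,"tz":0,"ax":0,"ay":0,"az":0,"hand":1}]'
python3 look.py b
```

```text
clock: 2.17
position: [367.3, 323.4, 504.8]
ee_rot: [2.289, 2.151, 0.001]
wrist_force: [0.5, 0.4, 0.5]
grip_width: 85.5
gripper_force: 0.0
clock: 2.8
position: [521.8, 143.9, 381.2]
ee_rot: [2.292, 2.141, 0.008]
wrist_force: [-1.0, 0.4, -0.3]
grip_width: 85.0
gripper_force: 0.0
clock: 3.05
position: [518.6, 147.7, 380.9]
ee_rot: [2.288, 2.152, 0.002]
wrist_force: [0.2, 0.2, -0.6]
grip_width: 85.3
gripper_force: 0.0
[[0.061, 0.998, 0.001], [0.998, -0.061, 0.0], [0.0, 0.001, -1.0]] [518.6 147.7 380.9] [ 0.25  0.15 -0.58] [-0.033 -0.012  0.014] 85.30615238407064 3.05
grasp [518.9 147.8 225.9]
top [195 150]
scene [243 113]
```

View pics/b.png

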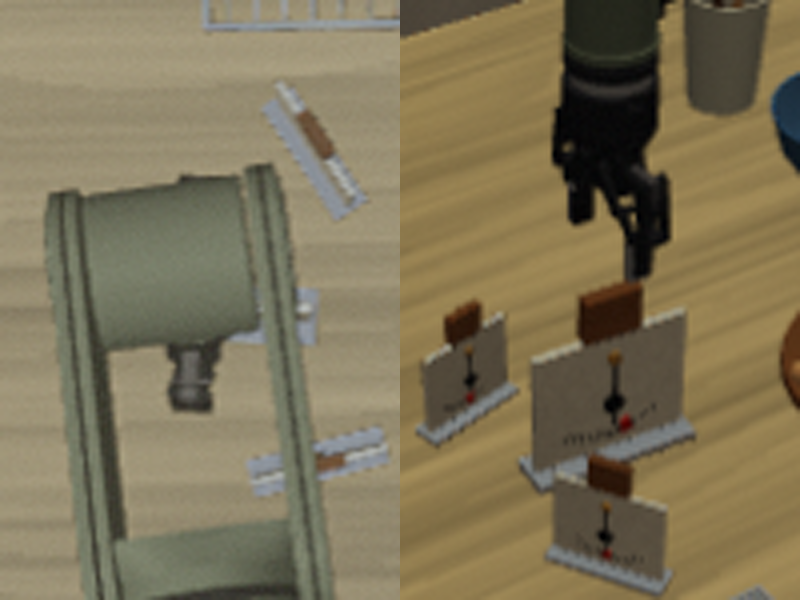

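The open fingers straddle the big gauge's handle (scene crop, handle at (610,312)). I'll descend and grip.

```bash
python3 -m handwheel '[{"tx":0,"ty":0,"tz":35,"ax":0,"ay":0,"az":0,"hand":1},{"tx":0,"ty":0,"tz":28,"ax":0,"ay":0,"az":0,"hand":1},{"tx":0,"ty":0,"tz":0,"ax":0,"ay":0,"az":0,"hand":1},{"tx":0,"ty":0,"tz":0,"ax":0,"ay":0,"az":0,"hand":0},{"tx":0,"ty":0,"tz":0,"ax":0,"ay":0,"az":0,"hand":-0.3}]'
python3 -m handwheel '[{"tx":0,"ty":0,"tz":0,"ax":0,"ay":0,"az":0,"hand":-1},{"tx":0,"ty":0,"tz":0,"ax":0,"ay":0,"az":0,"hand":-1},{"tx":0,"ty":0,"tz":0,"ax":0,"ay":0,"az":0,"hand":-1},{"tx":0,"ty":0,"tz":0,"ax":0,"ay":0,"az":0,"hand":-1},{"tx":0,"ty":0,"tz":0,"ax":0,"ay":0,"az":0,"hand":-1}]'
```

```text
clock: 3.78
position: [519.3, 147.5, 318.9]
ee_rot: [2.287, 2.15, 0.005]
wrist_force: [-0.3, -0.3, -0.5]
grip_width: 51.7
gripper_force: 0.0
clock: 4.4
position: [519.0, 147.2, 317.5]
ee_rot: [2.289, 2.15, 0.002]
wrist_force: [1.8, 0.2, 4.0]
grip_width: 15.4
gripper_force: 59.5
```

```bash
python3 -m handwheel '[{"tx":0,"ty":0,"tz":-20,"ax":0,"ay":0,"az":0,"hand":-1},{"tx":0,"ty":0,"tz":-40,"ax":0,"ay":0,"az":0,"hand":-1},{"tx":0,"ty":0,"tz":-40,"ax":0,"ay":0,"az":0,"hand":-1},{"tx":0,"ty":0,"tz":-20,"ax":0,"ay":0,"az":-5.7,"hand":-1},{"tx":0,"ty":0,"tz":0,"ax":0,"ay":0,"az":-5.8,"hand":-1}]'
python3 -m handwheel '[{"tx":-20,"ty":0,"tz":0,"ax":0,"ay":0,"az":0,"hand":-1},{"tx":-40,"ty":0,"tz":0,"ax":0,"ay":0,"az":0,"hand":-1},{"tx":-40,"ty":0,"tz":0,"ax":0,"ay":0,"az":0,"hand":-1},{"tx":-40,"ty":0,"tz":0,"ax":0,"ay":0,"az":0,"hand":-1},{"tx":-40,"ty":0,"tz":0,"ax":0,"ay":0,"az":0,"hand":-1}]'
python3 -m handwheel '[{"tx":-40,"ty":0,"tz":0,"ax":0,"ay":0,"az":0,"hand":-1},{"tx":-30,"ty":0,"tz":0,"ax":0,"ay":0,"az":0,"hand":-1},{"tx":0,"ty":0,"tz":0,"ax":0,"ay":0,"az":0,"hand":-1},{"tx":0,"ty":0,"tz":0,"ax":0,"ay":0,"az":0,"hand":-1},{"tx":0,"ty":0,"tz":0,"ax":0,"ay":0,"az":0,"hand":-1}]'
python3 look.py
python3 - <<'E'
from h import *
t=cam("top");s=cam("scene")
def ov(c,p,w,h,sc):
    a=p[2];Rm=np.array([[np.cos(a),-np.sin(a),0],[np.sin(a),np.cos(a),0],[0,0,1]])
    q=proj(c,np.array([[0,0,40.]])@Rm.T+[p[0],p[1],0])[0].astype(int);o=q-[w//2,h//2]
    im=cv2.resize(c["img"][o[1]:o[1]+h,o[0]:o[0]+w,::-1],None,fx=sc,fy=sc,interpolation=cv2.INTER_CUBIC);
    for L,col in(([(-50,-40,3),(50,-40,3),(50,60,3),(-50,60,3)],(255,0,0)),([(-50,0,75),(50,0,75)],(0,255,0)),([(-50,-30,45),(50,-30,45)],(0,255,255)),([(-50,30,45),(50,30,45)],(0,255,255))):
        u=proj(c,np.array(L,float)@Rm.T+[p[0],p[1],0])-o+.5
        cv2.polylines(im,[(u*sc).astype(int)],len(L)>2,col,1)
    return im
p=(561,-230,np.radians(8))
cv2.imwrite("pics/ov.png",np.hstack([ov(c,p,66,80,6) for c in(t,s)]))
E
```

```text
clock: 5.03
position: [518.3, 147.3, 437.2]
ee_rot: [-2.058, -2.373, -0.0]
wrist_force: [0.9, -0.6, -5.3]
grip_width: 15.3
gripper_force: 59.2
clock: 5.65
position: [542.5, -32.0, 434.0]
ee_rot: [-2.059, -2.366, 0.004]
wrist_force: [-0.1, 0.0, -3.6]
grip_width: 15.3
gripper_force: 59.2
clock: 6.28
position: [552.7, -99.3, 435.9]
ee_rot: [-2.06, -2.37, 0.001]
wrist_force: [-0.7, 1.0, -4.4]
grip_width: 15.6
gripper_force: 59.1
[[-0.139, 0.99, -0.002], [0.99, 0.139, 0.001], [0.001, -0.002, -1.0]] [552.7 -99.3 435.9] [-0.71  0.97 -4.43] [-0.025 -0.016  0.025] 15.597454213395537 6.275
grasp [552.4 -99.1 280.9]
```

View pics/ov.png

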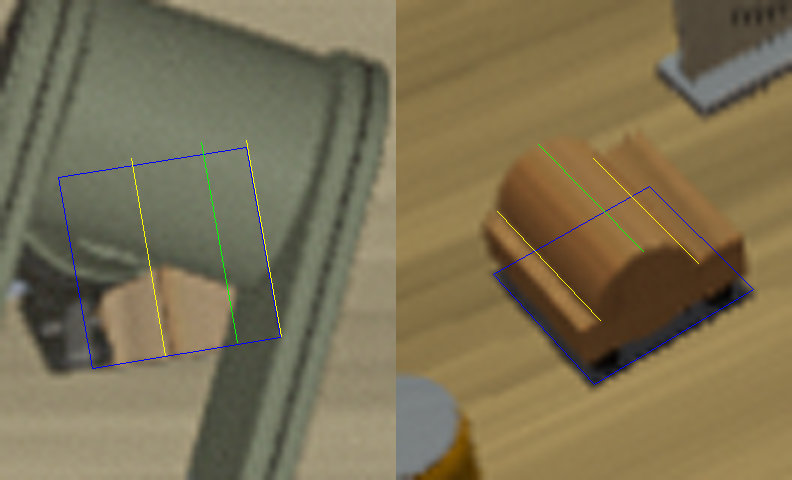

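```bash
python3 -m handwheel '[{"tx":-30,"ty":-3,"tz":0,"ax":0,"ay":0,"az":0,"hand":-1},{"tx":-40,"ty":-3,"tz":0,"ax":0,"ay":0,"az":0,"hand":-1},{"tx":-40,"ty":-3,"tz":0,"ax":0,"ay":0,"az":0,"hand":-1},{"tx":-20.6,"ty":-1,"tz":10,"ax":0,"ay":0,"az":0,"hand":-1},{"tx":0,"ty":0,"tz":20,"ax":0,"ay":0,"az":0,"hand":-1}]'
python3 -m handwheel '[{"tx":0,"ty":0,"tz":6,"ax":0,"ay":0,"az":0,"hand":-1},{"tx":0,"ty":0,"tz":0,"ax":0,"ay":0,"az":0,"hand":-1},{"tx":0,"ty":0,"tz":0,"ax":0,"ay":0,"az":0,"hand":-1},{"tx":0,"ty":0,"tz":0,"ax":0,"ay":0,"az":0,"hand":-1}]'
cat > avg.py <<'E'
# average the state over several control periods (camera calls let 0.05 s pass each)
from h import *
L=[]
for i in range(6):
    ctrl.read_camera("top"); s=ctrl.get_state(); L.append(np.r_[s["position"],s["wrist_force"],s["ft_torque"]])
L=np.array(L);print(L.mean(0).round(2),L.std(0).round(2)[3:6],ctrl.get_state()["clock"])
E
python3 avg.py
```

```text
clock: 7.0
position: [561.5, -232.2, 406.8]
ee_rot: [2.063, 2.367, 0.001]
wrist_force: [0.2, 0.3, -4.7]
grip_width: 14.9
gripper_force: 59.2
clock: 7.5
position: [561.4, -230.8, 401.8]
ee_rot: [2.06, 2.369, 0.001]
wrist_force: [-0.0, -0.1, -3.3]
grip_width: 15.2
gripper_force: 59.1
[ 5.6123e+02 -2.3103e+02  4.0123e+02  1.3000e-01 -1.6000e-01 -3.5600e+00
 -2.0000e-02  2.0000e-02  0.0000e+00] [0.66 0.52 0.95] 7.8
```

```bash
python3 -m handwheel '[{"tx":0,"ty":0,"tz":4,"ax":0,"ay":0,"az":0,"hand":-1},{"tx":0,"ty":0,"tz":4,"ax":0,"ay":0,"az":0,"hand":-1},{"tx":0,"ty":0,"tz":1,"ax":0,"ay":0,"az":0,"hand":-1},{"tx":0,"ty":0,"tz":0,"ax":0,"ay":0,"az":0,"hand":-1}]'
python3 avg.py
python3 -m handwheel '[{"tx":0,"ty":0,"tz":1,"ax":0,"ay":0,"az":0,"hand":-1},{"tx":0,"ty":0,"tz":1,"ax":0,"ay":0,"az":0,"hand":-1},{"tx":0,"ty":0,"tz":0,"ax":0,"ay":0,"az":0,"hand":-1}]'
python3 avg.py; python3 look.py c
```

```text
clock: 8.3
position: [561.1, -231.1, 391.7]
ee_rot: [-2.062, -2.37, 0.0]
wrist_force: [-1.0, 0.6, -2.2]
grip_width: 15.2
gripper_force: 59.4
[ 5.6110e+02 -2.3111e+02  3.9180e+02 -6.1000e-01  1.2000e-01 -2.3900e+00
  1.0000e-02  1.7000e-01 -0.0000e+00] [0.29 0.17 0.36] 8.6
clock: 8.98
position: [561.1, -231.2, 389.9]
ee_rot: [2.062, 2.37, -0.0]
wrist_force: [-1.3, -0.3, -0.8]
grip_width: 15.4
gripper_force: 59.6
[ 5.6115e+02 -2.3113e+02  3.8992e+02 -6.8000e-01  1.6000e-01 -6.9000e-01
  7.0000e-02  3.3000e-01  1.0000e-02] [0.53 0.41 0.36] 9.275
[[-0.138, 0.99, 0.0], [0.99, 0.138, -0.0], [-0.0, 0.0, -1.0]] [ 561.1 -231.1  389.8] [-0.91  0.64 -0.62] [ 0.046  0.339 -0.011] 15.360188728064832 9.275
grasp [ 561.2 -231.1  234.8]
top [333 131]
scene [144 160]
```

View pics/c.png

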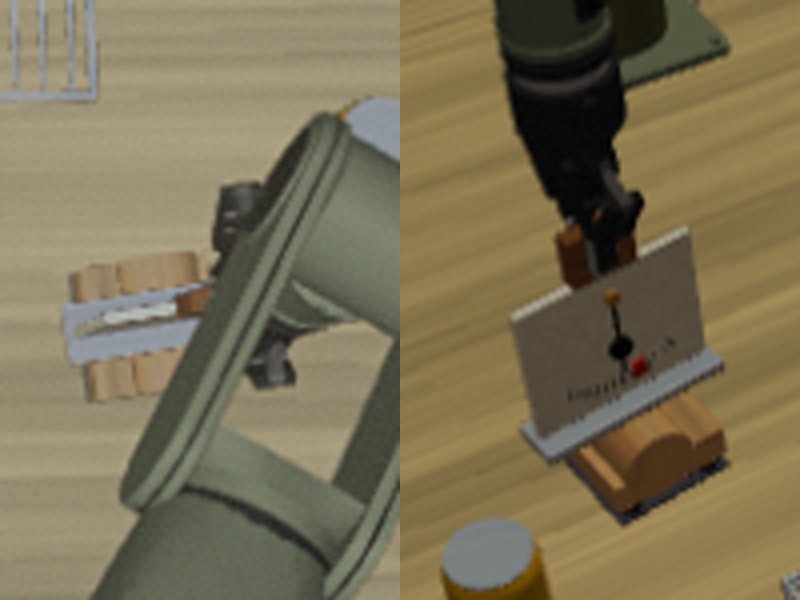

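It stands level across the ridge with about 3 N of contact. In the scene crop the pivot is at (611,296), the pointer hangs straight at (620,348) and the red tab is at (640,366). Next I'll measure the tab angle.

```bash
cat > tab.py <<'E'
from h import *
from scipy.optimize import least_squares
from scipy.spatial.transform import Rotation as R
import sys
s=ctrl.get_state();M=R.from_rotvec(s["ee_rot"]).as_matrix();p=s["position"]
G=np.stack([M[:,1],M[:,0],-M[:,2]],1);o=p+M[:,2]*317.6
print("gauge",o.round(1),"lean",np.degrees(np.arctan2(G[1,2]*G[0,0]-0,G[2,2])).round(2))
acc=[]
for i in range(4):
    c=cam("scene"); im=c["img"].astype(float)
    w=lambda P: proj(c,(G@np.atleast_2d(P).T).T+o)
    pv=w([8,0,115])[0]; H,Wd=im.shape[:2]; V,U=np.mgrid[:H,:Wd]
    near=np.hypot(U-w([8,0,80])[0][0],V-w([8,0,80])[0][1])<28
    r,g,b=im[...,0],im[...,1],im[...,2]
    wr=np.clip(r-1.0*np.maximum(g*1.0,b)-35,0,None)*near*(np.hypot(U-w([8,20,35])[0][0],V-w([8,20,35])[0][1])<11)*(g<0.6*r)
    sat=np.clip(r-b-50,0,None)*near*(np.hypot(U-pv[0],V-pv[1])<6)*(g>0.5*r)
    cen=lambda k: np.array([(U*k).sum(),(V*k).sum()])/k.sum()
    t,q=cen(wr),cen(sat)
    d=least_squares(lambda x: w([8,x[1]*np.sin(x[0]),115-x[1]*np.cos(x[0])])[0]-pv-(t-q),[.2,80]).x
    blk=(near&(r+g+b<130)&(np.hypot(U-w([8,0,70])[0][0],V-w([8,0,70])[0][1])<14)).astype(float)
    k=cen(blk); e=least_squares(lambda x: w([8,x[1]*np.sin(x[0]),115-x[1]*np.cos(x[0])])[0]-pv-(k-q),[0,60]).x
    acc.append(np.r_[d,e,q-pv])
print("tab ang,rad; pointer ang,rad; bias px",np.mean(acc,0).round(3),np.std(acc,0).round(3))
u=proj(c,(G@np.array([[8,0,80.]]).T).T+o)[0].astype(int)-[30,30]
if len(sys.argv)>1: cv2.imwrite("pics/"+sys.argv[1],cv2.resize(c["img"][u[1]:u[1]+60,u[0]:u[0]+60,::-1],(600,600),interpolation=cv2.INTER_CUBIC))
E
python3 tab.py t0.png
```

```text
gauge [ 561.2 -231.1   72.2] lean 0.01
tab ang,rad; pointer ang,rad; bias px [ 1.5800e-01  8.2367e+01  4.6000e-02  5.6290e+01  1.0090e+00 -1.0500e+00] [0.002 0.062 0.002 0.142 0.007 0.014]
```

View pics/t0.png

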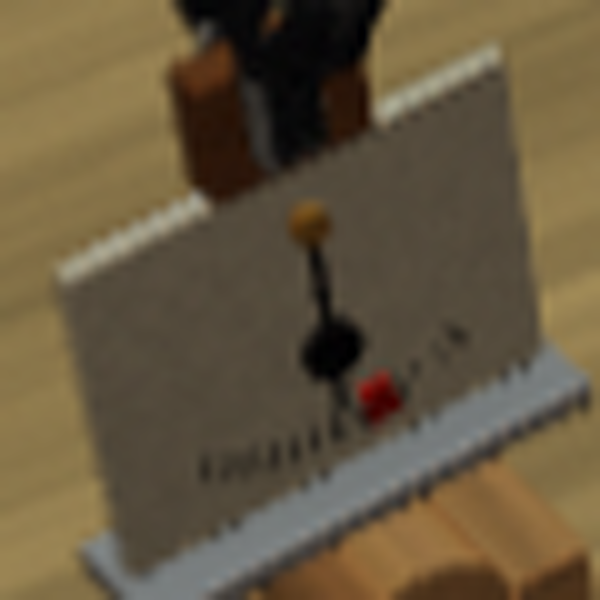

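```bash
python3 -m handwheel '[{"tx":6,"ty":0,"tz":0.03,"ax":0,"ay":-1.08,"az":0,"hand":-1},{"tx":6,"ty":0,"tz":0.03,"ax":0,"ay":-1.08,"az":0,"hand":-1},{"tx":6,"ty":0,"tz":0.03,"ax":0,"ay":-1.08,"az":0,"hand":-1},{"tx":6,"ty":0,"tz":0.03,"ax":0,"ay":-1.08,"az":0,"hand":-1},{"tx":0,"ty":0,"tz":0,"ax":0,"ay":0,"az":0,"hand":-1}]'
python3 avg.py
python3 -m handwheel '[{"tx":6,"ty":0,"tz":0.03,"ax":0,"ay":-1.08,"az":0,"hand":-1},{"tx":6,"ty":0,"tz":0.03,"ax":0,"ay":-1.08,"az":0,"hand":-1},{"tx":6,"ty":0,"tz":0.03,"ax":0,"ay":-1.08,"az":0,"hand":-1},{"tx":6,"ty":0,"tz":0.03,"ax":0,"ay":-1.08,"az":0,"hand":-1},{"tx":0,"ty":0,"tz":0,"ax":0,"ay":0,"az":0,"hand":-1}]'
for i in 1 2 3; do python3 -m handwheel '[{"tx":0,"ty":0,"tz":0,"ax":0,"ay":0,"az":0,"hand":-1},{"tx":0,"ty":0,"tz":0,"ax":0,"ay":0,"az":0,"hand":-1},{"tx":0,"ty":0,"tz":0,"ax":0,"ay":0,"az":0,"hand":-1},{"tx":0,"ty":0,"tz":0,"ax":0,"ay":0,"az":0,"hand":-1}]' >/dev/null; done
python3 avg.py; python3 tab.py t1.png
```

```text
clock: 10.2
position: [557.8, -206.7, 389.0]
ee_rot: [2.023, 2.327, -0.077]
wrist_force: [-1.0, -0.0, -0.1]
grip_width: 15.1
gripper_force: 59.6
[ 5.5789e+02 -2.0728e+02  3.8893e+02 -8.9000e-01  3.2000e-01 -3.8000e-01
  9.0000e-02  1.6000e-01 -1.0000e-02] [0.52 0.62 0.44] 10.5
clock: 11.12
position: [554.5, -183.1, 386.4]
ee_rot: [1.983, 2.282, -0.151]
wrist_force: [0.2, -0.1, 0.3]
grip_width: 15.4
gripper_force: 59.6
[ 5.5453e+02 -1.8372e+02  3.8629e+02  4.2000e-01  9.7000e-01  1.1000e-01
  3.5000e-01 -4.0000e-02  0.0000e+00] [0.45 0.27 0.26] 12.925
gauge [ 561.1 -231.    72.3] lean 8.48
tab ang,rad; pointer ang,rad; bias px [ 0.166 82.591  0.173 56.138  0.984 -0.764] [0.001 0.106 0.005 0.155 0.013 0.017]
```

View pics/t1.png

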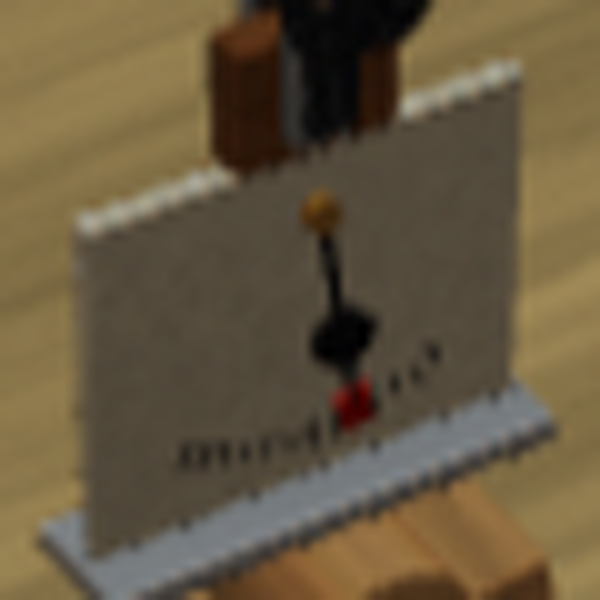

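The pointer rod (bob at (343,338)) runs straight into the red tab (353,403). It has settled, the lean is 0.148 rad, and contact is about 3.7 N with the grip firm, so I'm handing in.

```bash
python3 -c "
from cell import ctrl
print(ctrl.sign_off())"
```

```text
the job is handed in; nothing more can be done
None
```

I stood the gauge level on the ridge, then rocked it about 0.148 rad until the pointer settled on the red tab. I handed in with it still held there, pressing on the ridge with about 3.7 N; no verdict came back.

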